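# Release a filter slider from its changer and put it away

### The job

Pull the filter slider forward out of the spring catches of the changer until it is free of it, then put it away in the storage tray that already holds a slider with the same shape of window. Lay it flat on the tray floor beside the stored one, window side up, setting it down rather than dropping it. Leave everything else on the table where it is.

Things in the scene. Friction and masses are not known exactly. Their poses are not given: they have to be found in the camera images.
- slider: Filter slider to release, home in the changer at first: aluminium plate 160 long (x), 46 wide (y), 12 thick, one dark rectangular window (50 x 26) on its +x half, raised pull catch at its -x end. Origin: centre of the plate's underside; z up out of the window side. About 0.22 kg, balance point 5 mm to -x of the origin. Notches in its long edges at x = +40 take the spring catches.
- slider_catch (a point): Middle of the upright face of the slider's pull catch, 13 mm above the plate's top, at x = -45 of the slider. The face looks to +x, is 40 wide and 26 high; the catch's other side slopes down to the -x end (too slanted to pinch along x). Behind the face a 50 mm gap, above the plate, lets shut fingers in to hook it and pull to -x.
- changer: Filter changer, fixed: dark steel base 8 thick, 112 wide, from x = -220 to +90. Origin: on the table; the slider at home has its origin at (0, 0, 8 mm) and the same axes. Black cheeks (tops at 20 mm, level with the plate's top) guide the plate from x = -80 to +85. Spring balls hold the slider: about 12 to 20 N along -x pulls it past them, then it slides easily.
- changer_lips (a point): Front end of the two lips that hold the plate's long edges down, on the changer's middle line at x = +8, 31.5 mm above the table (the lips' top); they run to x = +85 where an end stop closes the changer, with 36 mm open between them. The slider is free of them once its origin is beyond x = -72 of the changer.
- changer_shelf (a point): Middle of the changer's open flat shelf, on its top 8 mm above the table, at x = -150 of the changer; the shelf runs from x = -80 to -220, 112 wide, with no sides. Drawn out by about 120 mm, the slider lies on it and can be gripped across its width near its balance point.
- tray_rect: Fixed open storage tray, grey plastic, outside 205 (x) x 190 (y) x 20 high, walls and floor 5 mm thick; it holds the stored slider with a rectangular window on its +y half. Origin: centre of its underside; its floor is at z = 5 mm.
- tray_round: Fixed open storage tray, the same as the other, but holding the slider with two round windows on its +y half. Origin: centre of its underside.
- stored_rect: Loose slider lying in tray_rect, the same as the one in the changer (one rectangular window), same origin and axes. To be left where it is.
- stored_round: Loose slider lying in tray_round: same plate and pull catch, but with two round windows (26 mm across) instead of the rectangular one. To be left where it is.
- oil_bottle: Bystander: small amber bottle, 34 across, 75 high. Origin: centre of its underside.
- objective: Bystander: steel microscope objective standing on its wide end, 34 across, 58 high. Origin: centre of its underside.
- dish: Bystander: flat clear dish, 70 across, 15 high. Origin: centre of its underside.
- remote: Bystander: white hand remote, 110 (x) x 50 x 20 high. Origin: centre of its underside.
- driver: Bystander: screwdriver lying on the table, 160 long (its x). Origin: underside.
Not all that is in view belongs to the job. Leave any blue look-alike of the slider alone.

How it is judged:
By the outcome, as a careful person would: the job done as asked, in the order asked, and still so for the second after the job is handed in, with the robot touching nothing.
It also fails if it takes over 51 s, if anything falls off the work surface, if the arm or the gripper's body presses on something with over 40 N, if the wrist force passes 120 N, or if a joint passes its speed limit or range.

### The arm

A 6-joint arm with a two-finger parallel gripper is mounted at the origin on the work surface. World frame = base frame: x ahead of the robot, y to its left, z up, the work surface at z = 0. Lengths are in m, angles in rad, forces in N, time in s.
With the tool pointing down it reaches from about 0.275 to 0.85 m from the base axis. Payload 19 kg.
Tool frame: the origin (TCP) lies midway between the tips of the shut fingers; the grasp point (between the pads) lies 19 mm behind it (bot.pinch_z is the distance from the TCP to the grasp point, in m); z points along the fingers, y is the line along which they close (so a half turn about z gives the same grasp; the last joint's range is limited). The gripper opens to 85 mm and grips with 20 to 120 N. Pads are 22 mm wide; open, the fingers measure 114 mm over their backs; the gripper's body (76 mm by 85 mm) begins 54 mm behind the grasp point. The pads swing forward as they close: fully open they stand 13 mm farther back than shut.
Start: joints at [-1.3, 0.15, 1.437, -0, 1.554, -0.134], TCP at [0.226, -0.529, 0.231] pointing down, gripper open.
Joint ranges: [-2.8, 2.8], [-0.68, 2.1], [0.12, 2.68], [-1.39, 4.53], [0.16, 2.79], [-2.81, 2.81]. Speed limits (rad/s): [1.89, 1.89, 2.22, 3.01, 3.01, 3.01].

### API

Orientations are given as a unit quaternion [w, x, y, z].
In Python, from workcell import bot gives the robot as it stands. The module is installed in compiled form; this text tells all that it offers. Calls block until the motion is done:
- bot.move_pose(position, orientation): joint-space move of the TCP to a pose.
- bot.servo_line(position, ori=None, rate=0.15, stop_force=None): straight line of the TCP; ori=None keeps the orientation; rate is the mean speed in m/s. With stop_force (N) it stops when the force on the tool has changed by that much, and returns True; else False.
- bot.goto_joints(angles): joint-space move.
- bot.ungrasp() and bot.clamp(): open the fingers fully, or close them until they stop; the grip force is fixed at half the most.
- bot.pause(seconds).
- bot.solve_ik(position, orientation): joint angles nearest the present ones, or None.
- bot.get_state(): the state.
- bot.grab_frame(name): name is "scene" or "side" or "wrist"; returns a dict with "pixels" (400x640x3 uint8, red, green, blue), "K" (3x3 intrinsics, pixels), "distortion" ([k1, k2, p1, p2, k3] as OpenCV has them; the pictures are not rectified), "world_to_cam" (4x4, takes a point from world to camera coordinates). Camera axes: x right, y down, z forward; pixel columns grow to the right and rows downward; lengths in m; the calibration is good to about 2 mm. A picture is of the moment at which its call begins. There is no depth.
A pose or a line that the arm cannot do raises bot.PlanningError and nothing moves.
- bot.hand_in(): hands the job in; it is judged then, once.
The state is a dict: "time": time; "joint_pos": joint angles; "joint_velocities": joint speeds; "effort": joint torques, N m; "tcp_pos": TCP position; "ee_rot": TCP orientation; "contact_force": force on the tool from outside, world axes, zero at the start; "torque": the same for the moment, N m; "opening": opening from 0.0 (shut) to 1.0 (fully open); "gripper_force": force on a finger pad.
Only numpy, scipy, OpenCV 4.12 (cv2) and the standard library are available. Lean on these libraries where they do the work, as an engineer would, in place of code of your own. Each camera call takes 0.05 s, during which the arm holds its last target. There are 200 camera calls.

## Working session

There is one attempt and no reset: what is moved stays moved. The work goes in short steps, each a Python script; the robot and the scene stay as the last script left them, time stands still between calls to the robot, and variables do not carry over. Pictures are saved under pics/ and viewed, at most 10 in all, crops included, and the job is handed in when it is done.

```bash
mkdir -p pics; cat > h.py <<'E'
import numpy as np, cv2
from workcell import bot
def snap(name,fn):
    f=bot.grab_frame(name); cv2.imwrite('pics/'+fn+'.png',f['pixels'][:,:,::-1])
    np.savez('pics/'+fn+'.npz',K=f['K'],d=np.array(f['distortion'],float),T=f['world_to_cam']); return f
def ray(fn,px,z):
    c=np.load('pics/'+fn+'.npz'); px=np.array(px,float).reshape(-1,1,2)
    n=cv2.undistortPoints(px,c['K'],c['d']).reshape(-1,2)
    R=c['T'][:3,:3];t=c['T'][:3,3];o=-R.T@t
    z=np.broadcast_to(z,len(n))
    out=[]
    for (u,v),zz in zip(n,z):
        w=R.T@np.array([u,v,1]); out.append(o+w*(zz-o[2])/w[2])
    return np.array(out)
def proj(fn,P):
    c=np.load('pics/'+fn+'.npz'); r=cv2.Rodrigues(c['T'][:3,:3])[0]
    return cv2.projectPoints(np.array(P,float).reshape(-1,1,3),r,c['T'][:3,3],c['K'],c['d'])[0].reshape(-1,2)
def quat(yaw): # tool down, tool x axis at yaw ; R=Rz(yaw)*Rx(pi)
    return [0,np.cos(yaw/2),np.sin(yaw/2),0]
E
python3 - <<'E'
from h import *
a=snap('scene','scene0');b=snap('side','side0')
for n in('scene0','side0'):
    c=np.load(f'pics/{n}.npz');T=c['T'];print(n,-T[:3,:3].T@T[:3,3],T[2,:3])
    im=cv2.imread(f'pics/{n}.png');cv2.imwrite(f'pics/{n}b.png',cv2.resize(im,(800,500),interpolation=cv2.INTER_CUBIC))
print(bot.get_state())
E
```

```text
scene0 [ 1.27510711 -0.04404844  0.54901033] [-0.84351296  0.00885197 -0.53703587]
side0 [0.23243635 0.86425813 1.13708453] [ 0.16572214 -0.64351838 -0.74727522]
{'time': 0.1, 'joint_pos': array([-1.30000432e+00,  1.50945245e-01,  1.43794983e+00, -2.50205507e-05,
        1.55378970e+00, -1.33989801e-01]), 'joint_velocities': array([-3.43627714e-04, -2.59872674e-03, -1.08749558e-03,  5.45172010e-04,
        8.60399365e-05,  1.84663898e-03]), 'effort': array([ 5.45876246e-03, -7.14386058e+01, -5.71783948e+01,  6.78521678e-05,
        7.28419211e-03, -4.02947785e-05]), 'tcp_pos': array([ 0.22636682, -0.52833177,  0.23073909]), 'ee_rot': array([-5.43931567e-04,  9.79588588e-01,  2.01012190e-01, -4.98013191e-05]), 'contact_force': array([ 0.51565087, -0.61724784, -0.55061075]), 'torque': array([-0.05116939,  0.04105526,  0.06582044]), 'gripper_force': 0.0, 'opening': 1.000194459666215}
```

View pics/scene0b.png

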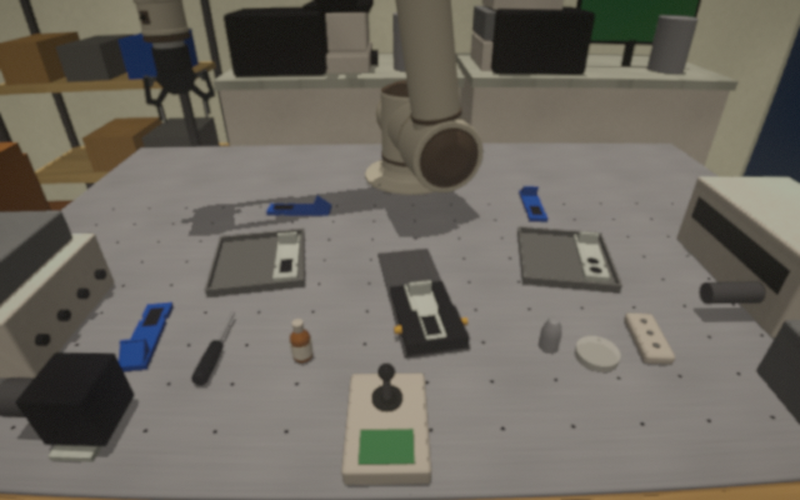

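View pics/side0b.png

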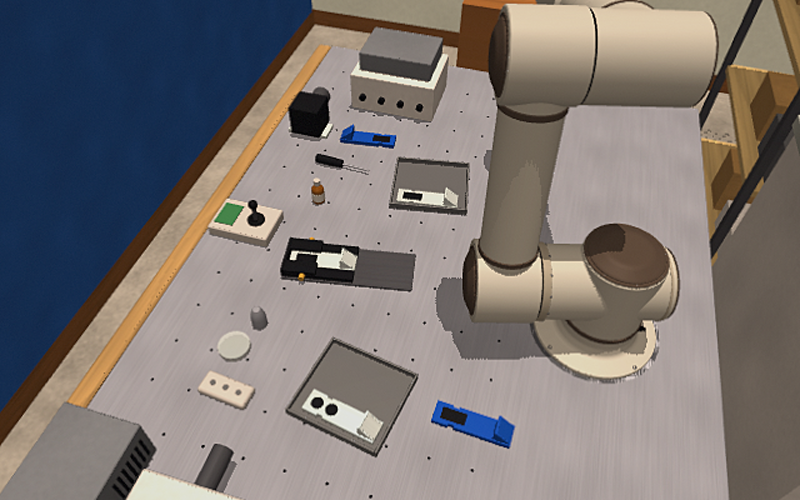

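The scene view has the changer in the middle (about 425,300), the rectangular-window tray on the left (258,262) and the round-window tray on the right. The side view shows the changer at (348,263) and tray_rect at (430,186). I'll get rough positions from these, then look closer with the wrist camera.

```bash
python3 - <<'E'
from h import *
s=1/1.25
P=np.array([[415,253],[412,290],[355,248],[356,281]])*s
print('shelf',ray('side0',P,.008).round(3).tolist())
P=np.array([[397,157],[469,160],[466,214],[389,209]])*s
print('tray',ray('side0',P,.02).round(3).tolist())
P=np.array([[290,237],[281,279]])*s
print('chg end',ray('side0',P,.03).round(3).tolist())
P=np.array([[380,252],[430,249],[468,347],[405,355]])*s
print('scene chg',ray('scene0',P,.008).round(3).tolist())
P=np.array([[223,233],[305,231],[306,285],[208,292]])*s
print('scene tray',ray('scene0',P,.02).round(3).tolist())
im=cv2.imread('pics/side0.png')
a=cv2.resize(im[180:240,215:340],None,fx=6,fy=6,interpolation=cv2.INTER_CUBIC)
cv2.imwrite('pics/c1.png',a)
E
```

```text
shelf [[0.44, -0.086, 0.008], [0.418, 0.026, 0.008], [0.587, -0.06, 0.008], [0.551, 0.038, 0.008]]
tray [[0.578, -0.408, 0.02], [0.38, -0.455, 0.02], [0.345, -0.243, 0.02], [0.541, -0.203, 0.02]]
chg end [[0.744, -0.03, 0.03], [0.713, 0.098, 0.03]]
scene chg [[0.442, -0.08, 0.008], [0.432, 0.029, 0.008], [0.731, 0.072, 0.008], [0.747, -0.032, 0.008]]
scene tray [[0.373, -0.441, 0.02], [0.368, -0.253, 0.02], [0.573, -0.218, 0.02], [0.592, -0.401, 0.02]]
```

Rough estimate: changer origin near (0.647, 0.01) with yaw about 0.18, and tray_rect centre near (0.47, -0.33) with yaw about 0.18. Next I'll check both with the wrist camera, tray first since it's on the way.

```bash
python3 - <<'E'
from h import *
q=quat(0.18)
for n,p in(('wt',[.44,-.335,.33]),('wc',[.58,0,.33])):
    try: bot.move_pose(p,q)
    except bot.PlanningError as e: print(n,e); continue
    bot.pause(.3)
    if n=='wc': bot.clamp()
    f=snap('wrist',n)
    T=f['world_to_cam'];print(n,bot.get_state()['time'],-T[:3,:3].T@T[:3,3],T[:3,:3].round(2).tolist())
    cv2.imwrite(f'pics/{n}b.png',cv2.resize(f['pixels'][:,:,::-1],(800,500),interpolation=cv2.INTER_CUBIC))
E
```

```text
wt 1.6167 [ 0.51092665 -0.32368723  0.47225918] [[0.18, -0.98, 0.0], [-0.94, -0.17, 0.28], [-0.28, -0.05, -0.96]]
wc 4.0917 [0.65125191 0.01194896 0.4725227 ] [[0.18, -0.98, 0.0], [-0.94, -0.17, 0.28], [-0.28, -0.05, -0.96]]
```

View pics/wtb.png

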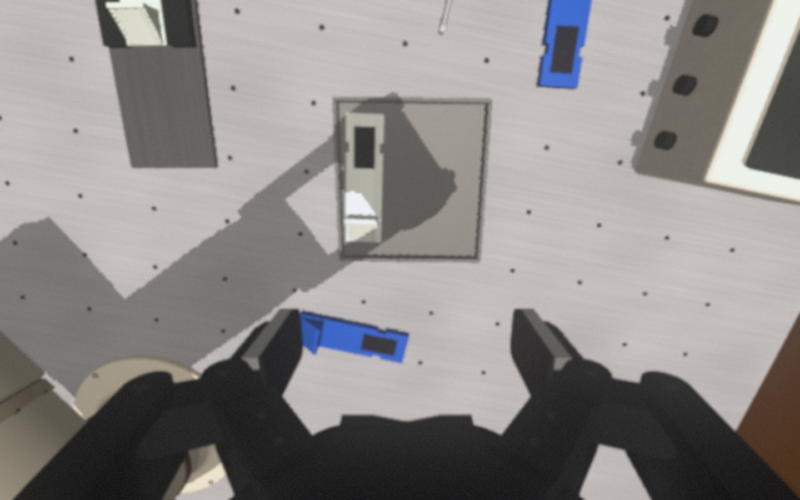

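View pics/wcb.png

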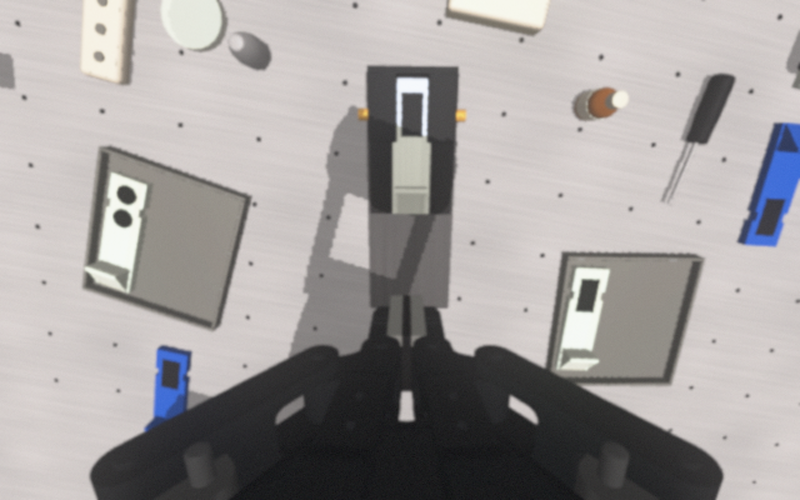

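In `wt` the tray's outer rim runs from (335,99) to (491,99) and down to (338,260) and (480,261), with the stored slider against its +y side at x = 345 to 383. In `wc` the changer's shelf end is at (371,306) to (448,307), the far corners at (367,67) and (459,67), and the slider's -x end at (392,213) to (431,213).

```bash
python3 - <<'E'
from h import *
s=1/1.25
def m(fn,px,z): return ray(fn,np.array(px)*s,z)[:,:2]
c=m('wc',[[371,306],[448,307]],.008)
e=m('wc',[[367,67],[459,67]],.0315)
sl=m('wc',[[392,213],[431,213]],.020)
ct=m('wc',[[393,187],[430,187]],.046)
print('shelf end',c,np.linalg.norm(c[0]-c[1])); print('far',e,np.linalg.norm(e[0]-e[1]))
print('sl end',sl,np.linalg.norm(sl[0]-sl[1]),sl.mean(0))
d=e.mean(0)-c.mean(0);print('len',np.linalg.norm(d),'yaw',np.arctan2(d[1],d[0]))
yaw=np.arctan2(d[1],d[0]);u=np.array([np.cos(yaw),np.sin(yaw)])
print('origin',c.mean(0)+.22*u,e.mean(0)-.09*u,sl.mean(0)+.08*u)
t=m('wt',[[335,99],[491,99],[480,261],[338,259]],.02)
print('tray',t,t.mean(0),[np.linalg.norm(t[i]-t[(i+1)%4]) for i in range(4)])
d=t[0]+t[1]-t[2]-t[3];ty=np.arctan2(d[1],d[0]);print('tyaw',ty)
st=m('wt',[[345,113],[383,113],[381,242],[343,240]],.017)
R=np.array([[np.cos(ty),np.sin(ty)],[-np.sin(ty),np.cos(ty)]])
print('stored in tray frame',(R@(st-t.mean(0)).T).T)
E
```

```text
shelf end [[ 0.42573938  0.02077883]
 [ 0.44393506 -0.08788135]] 0.11017312291541097
far [[ 0.72777887  0.07003338]
 [ 0.74658109 -0.03226452]] 0.1040114605890623
sl end [[ 0.56594034  0.01392948]
 [ 0.57497751 -0.03551558]] 0.05026414566480762 [ 0.57045893 -0.01079305]
len 0.3068560659573392 yaw 0.1717231526786357
origin [0.65160141 0.00404243] [0.64850372 0.00350519] [0.64928227 0.00287738]
tray [[ 0.5483357  -0.23198136]
 [ 0.58155364 -0.41389552]
 [ 0.38247765 -0.44852837]
 [ 0.35127091 -0.26091062]] [ 0.46590947 -0.33882897] [np.float64(0.18492212328611382), np.float64(0.20206603372266385), np.float64(0.19019538260405244), np.float64(0.1991768939509758)]
tyaw 0.15909725985799142
stored in tray frame [[ 0.08311775  0.08144454]
 [ 0.08399923  0.03568678]
 [-0.07692785  0.0378023 ]
 [-0.07521484  0.08817373]]
```

Everything agrees with the known sizes: changer origin (0.650, 0.0035) with yaw 0.172, and the stored slider at y = 37 to 86 mm in the tray frame. Now hook the catch and pull.

```bash
cat >> h.py <<'E'
YAW=0.172; O=np.array([.650,.0035])
def ch(x,y,z):
    c,s=np.cos(YAW),np.sin(YAW); return [O[0]+c*x-s*y,O[1]+s*x+c*y,z]
E
python3 - <<'E'
from h import *
q=quat(YAW)
bot.move_pose(ch(-.02,0,.12),q)
print(bot.servo_line(ch(-.02,0,.025),rate=.06,stop_force=8), bot.get_state()['tcp_pos'])
if abs(bot.get_state()['tcp_pos'][2]-.025)<.004:
    for x in (-.034,-.045,-.06):
        bot.servo_line(ch(x,0,.025),rate=.04);print(x,bot.get_state()['contact_force'].round(1))
    bot.servo_line(ch(-.160,0,.025),rate=.06);print(bot.get_state()['contact_force'].round(1))
    bot.servo_line(ch(-.150,0,.025),rate=.06)
    bot.servo_line(ch(-.150,0,.13),rate=.15)
bot.move_pose(ch(-.16,0,.28),q); bot.ungrasp()
f=snap('wrist','w2');print(bot.get_state()['time'])
cv2.imwrite('pics/w2b.png',cv2.resize(f['pixels'][:,:,::-1],(800,500),interpolation=cv2.INTER_CUBIC))
E
```

```text
False [6.30464870e-01 6.73077065e-05 2.53610315e-02]
-0.034 [ 0.1  0.2 -0.2]
-0.045 [ 1.2 -0.9  0.2]
-0.06 [ 0.8 -0.2 -0.6]
[ 0.4 -0.5  0.1]
12.6083
```

View pics/w2b.png

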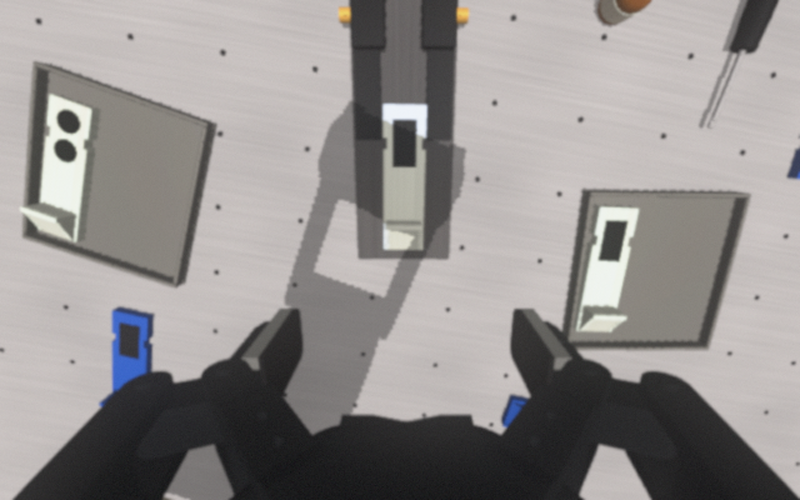

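The slider is out on the shelf with its corners at about (383,104), (427,104), (425,250) and (382,249), and it's clear of the lips. Measure it and the tray again, then grip it across its width.

```bash
python3 - <<'E'
from h import *
p=ray('w2',np.array([[383,104],[427,104],[425,250],[382,249]])/1.25,.02)[:,:2]
d=p[0]+p[1]-p[2]-p[3];y=np.arctan2(d[1],d[0]);c=p.mean(0);print('len',np.linalg.norm(d)/2,'yaw',y,c)
R=np.array([[np.cos(YAW),np.sin(YAW)],[-np.sin(YAW),np.cos(YAW)]]);l=R@(c-O);print('in changer',l)
t=ray('w2',np.array([[585,190],[749,195],[709,348],[566,346]])/1.25,.02)[:,:2];d=t[0]+t[1]-t[2]-t[3]
print('tray',t.mean(0),np.arctan2(d[1],d[0]))
if not(abs(l[0]+.126)<.008 and abs(l[1])<.006 and abs(y-YAW)<.05): raise SystemExit('check')
q=quat(YAW); gx=-.126-.005; gy=0
bot.servo_line(ch(gx,gy,.10),ori=q,rate=.2)
print(bot.servo_line(ch(gx,gy,.0105),rate=.06,stop_force=8))
bot.clamp();s=bot.get_state();print(s['opening'],s['gripper_force'],s['tcp_pos'],s['contact_force'])
bot.servo_line(ch(gx,gy,.03),rate=.05)
bot.servo_line(ch(gx,gy,.12),rate=.15);bot.pause(.2)
s=bot.get_state();print(s['opening'],s['gripper_force'],s['contact_force'],s['torque'],s['time'])
f=snap('wrist','w3');snap('side','s3')
a=f['pixels'][:,:,::-1];b=cv2.imread('pics/s3.png')[120:320,200:420]
cv2.imwrite('pics/w3b.png',np.hstack([cv2.resize(a,(440,275)),cv2.resize(b,(330,300))[:275]]))
E
```

```text
len 0.16038213257393721 yaw 0.1612266557787658 [ 0.52631246 -0.0176889 ]
in changer [-0.12548901  0.00029327]
tray [ 0.46759813 -0.3354179 ] 0.18602778580679047
False
0.5189481021780944 60.376553535461426 [ 0.52074806 -0.01802989  0.01111235] [-7.8338974   8.98521251 14.0716918 ]
0.513343527636167 62.19120383262634 [-0.07844755 -0.36645023 -2.01215625] [-0.02910157  0.05222991  0.00082852] 17.2833
```

View pics/w3b.png

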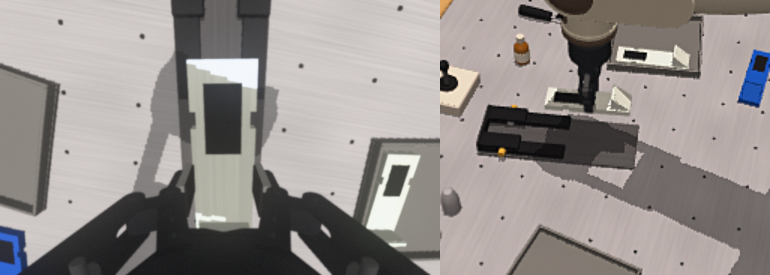

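The slider is held level at its balance point, with about 2 N of weight on the wrist. Carry it to the tray and set it down until contact.

```bash
python3 - <<'E'
from h import *
ty=.170;C=np.array([.4667,-.337]);c,s=np.cos(ty),np.sin(ty)
def tr(x,y,z): return [C[0]+c*x-s*y,C[1]+s*x+c*y,z]
q=quat(ty);x,y=-.005,-.028
bot.move_pose(tr(x,y,.13),q)
bot.servo_line(tr(x,y,.03),rate=.12);bot.pause(.2)
print(bot.get_state()['contact_force'],bot.get_state()['opening'])
print(bot.servo_line(tr(x,y,.0065),rate=.02,stop_force=4))
print(bot.get_state()['tcp_pos'],bot.get_state()['contact_force'])
snap('side','s4');f=snap('wrist','w4')
b=cv2.imread('pics/s4.png')[110:200,280:420]
cv2.imwrite('pics/w4b.png',np.hstack([cv2.resize(f['pixels'][:,:,::-1],(400,250)),cv2.resize(b,(389,250),interpolation=cv2.INTER_CUBIC)]))
print(bot.get_state()['time'])
E
```

```text
[ 0.4140933   0.0430807  -1.76454145] 0.5146609714161648
True
[ 0.46643092 -0.36540596  0.00825921] [-0.87098468  0.27995132  6.56810281]
20.9833
```

View pics/w4b.png

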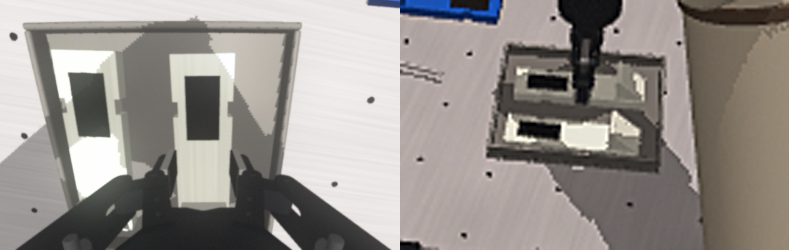

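The slider touched the tray floor at the expected height, parallel to the stored one and with clear gaps both sides. Release, retreat and check.

```bash
python3 - <<'E'
from h import *
bot.ungrasp();p=bot.get_state()['tcp_pos'];print(bot.get_state()['contact_force'])
bot.servo_line([p[0],p[1],.10],rate=.08)
bot.servo_line([p[0]-.04,p[1],.30],rate=.2);bot.pause(.5)
f=snap('wrist','w5');snap('side','s5')
b=cv2.imread('pics/s5.png')[110:200,280:420]
cv2.imwrite('pics/w5b.png',np.hstack([cv2.resize(f['pixels'][:,:,::-1],(400,250)),cv2.resize(b,(389,250),interpolation=cv2.INTER_CUBIC)]))
print(bot.get_state()['time'])
E
```

```text
[ 0.50118316 -0.71974327  0.23277567]
24.55
```

View pics/w5b.png

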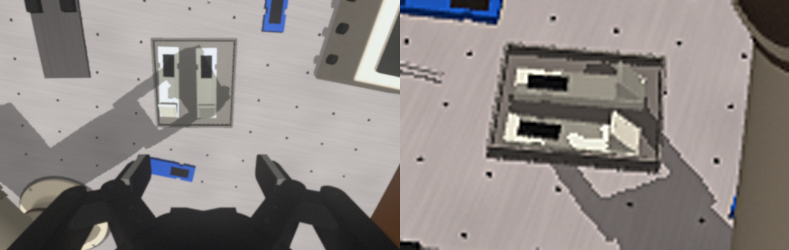

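Both sliders lie flat side by side in tray_rect (about (168,85) and (207,85) in the wrist view), and the arm is clear.

```bash
python3 -c "
from workcell import bot
print(bot.hand_in())"
```

```text
the job is handed in; nothing more can be done
None
```

The filter slider is out of the changer and set down flat, window side up, beside the stored one in the rectangular-window tray; I handed the job in after about 25 s of the 51 s allowed, and no verdict came back.

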